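# Hold the ice bucket open

## Robot

A 7-joint arm with a two-finger parallel gripper is mounted at the origin on the work surface. World frame = base frame: x ahead of the robot, y to its left, z up, the work surface at z = 0. Lengths are in m, angles in rad, forces in N, time in s.
With the tool pointing down it reaches from about 0.4 to 0.9 m from the base axis. Payload 5.5 kg.
Tool frame: the origin (TCP) lies at the very end of the fingers, on their centre line; the grasp point (between the pads) lies 19 mm behind it; y points along the fingers, x is the direction in which the jaws open and shut, and the axes are right-handed (so a half turn about y gives the same grasp; the last joint's range is limited). The gripper opens to 85 mm and grips with 20 to 120 N. Pads are 22 mm wide; open, the fingers measure 114 mm over their backs; the gripper's body (76 mm by 85 mm) begins 54 mm behind the grasp point. The pads swing forward as they close: fully open they stand 13 mm farther back than shut.
Start: joints at [0.263, 0.501, -0.427, 1.55, 0.221, 1.138, -0.21], TCP at [0.65, 0, 0.231] pointing down, gripper open.
Joint ranges: [-2.88, 2.88], [-0.31, 2.03], [-1.54, 1.56], [0.2, 2.42], [-1.41, 4.55], [0.19, 2.02], [-2.57, 2.57]. Speed limits (rad/s): [2.57, 2.57, 3.14, 3.14, 3.14, 3.14, 3.14].

## Interface

Orientations are given as a unit quaternion [x, y, z, w].
In Python, from cell import robot gives the robot as it stands.
- The arm moves only by the tool servo_tool, never from a script. Its argument "commands" is a list that holds one entry, the list of rows, each a list of 7 numbers: the turn, a rotation vector about the tool's x, y, z in rad, then the shift along the tool's x, y, z in mm, then the gripper command: -1 is shut, 1 is fully open, values between are in proportion. A call has 1 to 8 rows; each row is the pose to reach, as a shift and turn from the pose measured when the call began, along the tool's axes at that moment; what a row does not reach only later rows make up. A row lasts 1/12 s, in which the tool goes at most 41.7 mm and 7.16 degrees, less where a joint would pass 70% of its speed; a pose out of reach is approached as far as the arm can. A call with a gripper value outside its range is refused whole. The fingers move at their own pace and stop on an object; "force" is the grip in N (left out, the last holds). Time passes only in rows, so rows that repeat a pose let the fingers close. It gives the time, the measured TCP pose, the force and the opening at its end, in the units of the state.
- robot.get_state(): the state, without advancing time (a new reading comes with each control period).
- robot.camera(name): name is "scene" or "side" or "wrist"; returns (picture, depth): 420x560x3 uint8, blue, green, red; 420x560 float32, m along the optical axis (not along the pixel's ray), 0 where there is no reading.
- robot.camera_model(name): a dict with "fx", "fy", "cx", "cy" (pixels), "xyz" and "orientation" of the camera in the world. Camera axes: x right, y up, looking along -z (the intrinsics and any distortion apply to the point x, -y, -z); pixel columns grow to the right and rows downward; lengths in m; the calibration is good to about 2 mm. A picture is of the moment at which its call begins: read the wrist's pose just before it. camera_model takes no time and is no camera call; for the wrist camera it gives the pose at the moment of the call.
- robot.close_job(): hands the job in, once; it reports no verdict.
The state is a dict: "time": time; "joint_positions": joint angles; "joint_velocities": joint speeds; "joint_torque": joint torques, N m; "ee_pos": TCP position; "orientation": TCP orientation; "wrist_force": force on the tool from outside, world axes, zero at the start; "torque": the same for the moment, N m; "grip_width": finger opening in m.
Only numpy, scipy, OpenCV 4.12 (cv2) and the standard library are available. Lean on these libraries where they do the work, as an engineer would, in place of code of your own. Each camera call takes 0.05 s, during which the arm holds its last target.

## Task

A guest is about to scoop some ice: with a fingertip, press the brass thumb plate at the back of the ice bucket's lid gently down to its stop, so that the rocking lever swings the front flap fully open, and finish while still holding the plate down and the flap open. Do not touch the flap itself (it sits over the ice), do not lean hard on the plate, do not shift, tip or lift the bucket, and leave the glass, the cup, the scoop and the coasters on the tray alone.

Things in the scene. Friction and masses are not known exactly. Their poses are not given: they have to be found in the camera images.
- ice_bucket: Loose round steel ice bucket, 1.6 to 2.5 kg, foot 140 mm and rim 164 mm across, rim 150 mm above the underside. Brass side handles reach 98 mm out in y. Origin: centre of the underside; z up. +x side: front (flap side, away from the robot); -x side: back (thumb plate side). On the rim lies a steel lid 172 mm across, 3 mm thick: its back half is a fixed deck, its front half the hinged flap.
- lever_pivot (a point): Point on the rocking lever's pivot axis, which runs along the bucket's y: 181 mm above the bucket's underside and 4 mm behind its centre. Two brass lugs on the deck carry it, 46 mm apart overall across y, 184 mm up at their tops.
- thumb_plate: Lever's flat brass thumb plate, to press: 34 mm front to back, 42 mm wide, 4 mm thick, over the back deck, on a 14 mm wide arm to the pivot. Origin: centre of its top face, 56 mm from the pivot; z: face normal, -x: outward to the back. At rest it slopes 25 deg up to the back, origin 207 mm above the bucket's underside; at its stop 18 deg down to the back, origin 41 mm lower and 4 mm farther back.
- lid_lever (a joint): Angle of the rocking lever and flap, rad: 0 = flap shut, 0.75 = plate fully down at its stop and flap fully open. A spring and the flap's weight shut it as soon as it is let go; about 2 N at the plate starts it and 3 to 4 N holds it fully open.
- flap: The lid's front half, a half-round steel flap 86 mm in radius and 3 mm thick, which the lever swings up. Origin: middle of its straight edge, on its underside; x points to the front when shut. Fully open its front edge is about 220 mm above the bucket's underside. Not to be touched.
- tray: Fixed round black granite tray, 480 mm across, 14 mm thick, on the cart. Origin: centre of its underside; z up.
- tumbler: Loose matte glass rocks tumbler on the tray, 84 mm across, 92 mm tall. Origin: centre of the underside. Leave alone.
- julep_cup: Loose stainless julep cup on the tray, 80 mm across at the rim, 95 mm tall. Origin: centre of the underside. Leave alone.
- ice_scoop: Loose clear acrylic ice scoop lying on the tray, trough 100 x 64 x 36 mm along +x from the origin (middle of the trough's back edge, on its underside), handle about 98 mm long to -x. Leave alone.
- coaster_caddy: Loose foot of the rotating steel coaster caddy on the tray, 90 mm across; with its turntable (110 mm across), centre post and ball knob 135 mm tall. Origin: centre of the underside. Leave alone.
- caddy_rack (a joint): Angle of the caddy's turntable about its post, rad, 0 at the start; it turns easily. Leave alone.
Not all that is in view belongs to the job. Leave any blue or red look-alike of the ice_bucket alone.

How it is judged:
By the outcome, as a careful person would: the job done as asked, in the order asked, and still so for the second after the job is handed in, while the arm keeps its last pose, push and grip.
It also fails if it takes over 38 s, if anything falls off the work surface, if the arm or the gripper's body presses on something with over 40 N, if the wrist force passes 120 N, or if a joint passes its speed limit or range.

## Working session

There is one attempt and no reset: what is moved stays moved. The work goes in short steps, Python scripts to look and compute and a tool call to move; the robot and the scene stay as the last step left them, time stands still between calls to the robot, and variables do not carry over. Pictures are saved under pics/ and viewed, and the job is handed in when it is done.

Besides the shell and the picture viewer there is one more tool, called in YAML: its name, and indented under it one key for each argument. servo_tool: Moves the arm, as the interface text tells. Its arguments: {"type":"object","properties":{"commands":{"type":"array","items":{"type":"array","items":{"type":"array","items":{"type":"number"}}}},"force":{"type":"number"}},"required":["commands"]}

```bash
mkdir -p pics
cat > h.py <<'E'
import numpy as np, cv2, json
from cell import robot
from scipy.spatial.transform import Rotation as R
def snap(n,tag):
    m=robot.camera_model(n); p,d=robot.camera(n)
    cv2.imwrite(f'pics/{tag}.png',p); np.savez(f'{tag}.npz',p=p,d=d,m=json.dumps({k:(np.array(v).tolist() if not isinstance(v,str) else v) for k,v in m.items()}))
    return p,d,m
def load(tag):
    z=np.load(f'{tag}.npz'); return z['p'],z['d'],json.loads(str(z['m']))
def world(m,u,v,d):
    u,v,d=map(np.asarray,(u,v,d))
    c=np.stack([(u-m['cx'])/m['fx']*d,-(v-m['cy'])/m['fy']*d,-d],-1)
    return R.from_quat(m['orientation']).apply(c.reshape(-1,3)).reshape(c.shape)+np.array(m['xyz'])
def cloud(tag):
    p,d,m=load(tag); v,u=np.mgrid[:d.shape[0],:d.shape[1]]
    return p,d,world(m,u,v,d)
E
python3 - <<'E'
from h import *
for n in ('scene','side','wrist'):
    p,d,m=snap(n,n+'1'); print(n,m)
s=robot.get_state(); print(s)
E
```

```text
scene {'fx': 446.6319961959419, 'fy': 446.6319961959419, 'cx': 279.0990872957632, 'cy': 207.4994959695028, 'xyz': array([ 1.20125059, -0.22627158,  0.95545648]), 'orientation': array([0.31329566, 0.1922512 , 0.4907874 , 0.78994495])}
side {'fx': 432.2767432754703, 'fy': 432.2767432754703, 'cx': 280.1667641140068, 'cy': 217.52137843320958, 'xyz': array([0.59294751, 0.46527711, 1.24970869]), 'orientation': array([0.01766131, 0.15557448, 0.98157222, 0.10954739])}
wrist {'fx': 331.78697555637814, 'fy': 331.78697555637814, 'cx': 281.9690246507739, 'cy': 211.18221180843275, 'xyz': array([0.64873754, 0.07733432, 0.37418461]), 'orientation': array([-1.51317563e-01,  1.41301311e-03,  3.60269551e-04,  9.88484127e-01])}
{'time': 0.15, 'joint_positions': array([ 0.26320448,  0.50167648, -0.42684092,  1.55122676,  0.22080799,
        1.13828963, -0.21032144]), 'joint_velocities': array([ 0.00047936, -0.00439524, -0.00046885, -0.00498609,  0.00035302,
        0.0010299 ,  0.00102014]), 'joint_torque': array([-7.84630305e-03, -5.70037007e+01, -5.82563952e+00, -2.81283009e+01,
        1.07005105e-02,  7.80367671e-03, -3.10690336e-05]), 'ee_pos': array([ 6.49454438e-01, -2.74222553e-05,  2.30464065e-01]), 'orientation': array([-7.07083595e-01,  5.35660289e-04,  5.57894184e-04,  7.07129543e-01]), 'wrist_force': array([-0.86613864, -0.1992617 ,  0.5730909 ]), 'torque': array([-0.00816816, -0.01450942,  0.0198418 ]), 'grip_width': 0.0854340351687055}
```

View pics/scene1.png

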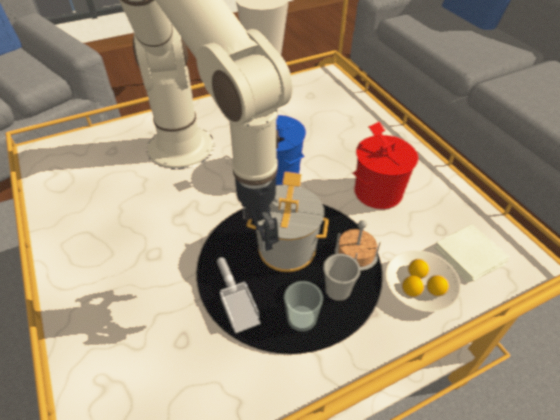

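View pics/side1.png

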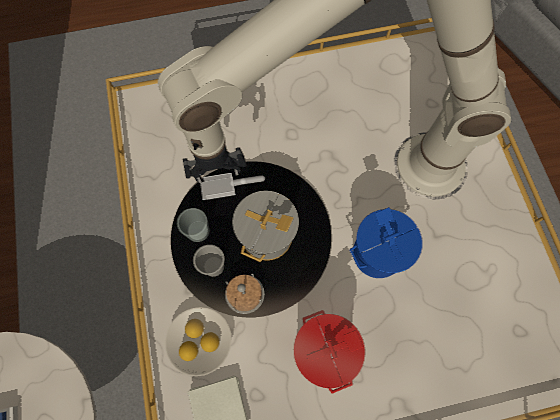

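View pics/wrist1.png

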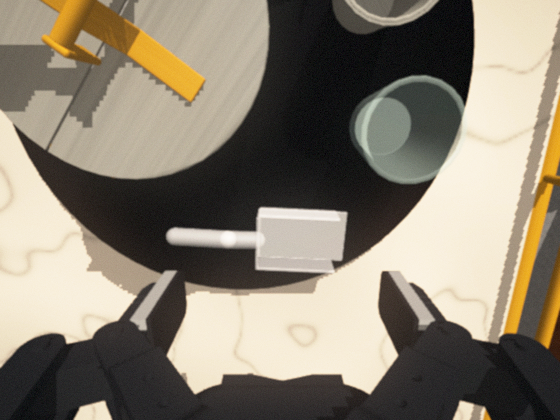

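The side view shows the steel bucket at (266,222) with its brass plate at (285,222). The look-alikes are blue at (388,243) and red at (329,350) in that view, or (287,145) and (383,170) in the scene view. I choose the steel bucket and will check it in a close crop.

Run:
```python
from h import *
p,d,W=cloud('side1')
c=cv2.resize(p[170:280,210:320],None,fx=5,fy=5,interpolation=cv2.INTER_CUBIC)
p2,d2,W2=cloud('scene1')
c2=cv2.resize(p2[155:285,225:355],(550,550),interpolation=cv2.INTER_CUBIC)
cv2.imwrite('pics/crop1.png',cv2.resize(np.hstack([c,c2]),(800,400)))
for P,D,WW,r,n in ((p,d,W,(180,270,220,310),'side'),(p2,d2,W2,(165,275,240,335),'scene')):
    hsv=cv2.cvtColor(P,cv2.COLOR_BGR2HSV)
    m=cv2.inRange(hsv,(10,110,60),(30,255,255))>0
    b=np.zeros_like(m);b[r[0]:r[1],r[2]:r[3]]=1
    m&=b&(D>0)
    X=WW[m]; 
    k,l,s,cc=cv2.connectedComponentsWithStats(m.astype(np.uint8))
    for i in range(1,k):
        if s[i,4]>15:
            q=WW[l==i]; print(n,s[i],q.mean(0).round(3),q.min(0).round(3),q.max(0).round(3))
# lid: heights near
z=W[...,2]
b=np.zeros(z.shape,bool);b[180:270,220:310]=1
h,e=np.histogram(z[b],bins=np.arange(0,.26,.004)); print([(round(float(a),3),int(x)) for a,x in zip(e,h) if x>20])
```

```text
side [245 209  48  23 439] [0.541 0.133 0.2  ] [0.49  0.084 0.163] [0.603 0.177 0.231]
side [241 246  48  16 149] [0.591 0.188 0.08 ] [0.503 0.135 0.009] [0.64  0.214 0.131]
scene [279 172  22  56 568] [0.542 0.131 0.197] [0.32  0.083 0.019] [0.606 0.23  0.229]
scene [316 217  14  22 156] [0.581 0.215 0.073] [0.501 0.159 0.008] [0.637 0.274 0.129]
scene [246 219  10  11  67] [0.495 0.045 0.088] [ 0.415 -0.005  0.011] [0.609 0.076 0.247]
scene [259 252  57  20 201] [0.609 0.099 0.02 ] [0.532 0.046 0.009] [0.633 0.184 0.036]
[(0.004, 44), (0.008, 902), (0.012, 2390), (0.016, 830), (0.02, 67), (0.024, 29), (0.036, 27), (0.04, 51), (0.044, 71), (0.048, 47), (0.104, 25), (0.108, 38), (0.12, 38), (0.124, 65), (0.16, 249), (0.164, 1793), (0.168, 793), (0.172, 39), (0.196, 44), (0.2, 37), (0.212, 27), (0.216, 54), (0.22, 45), (0.224, 50)]
```

View pics/crop1.png

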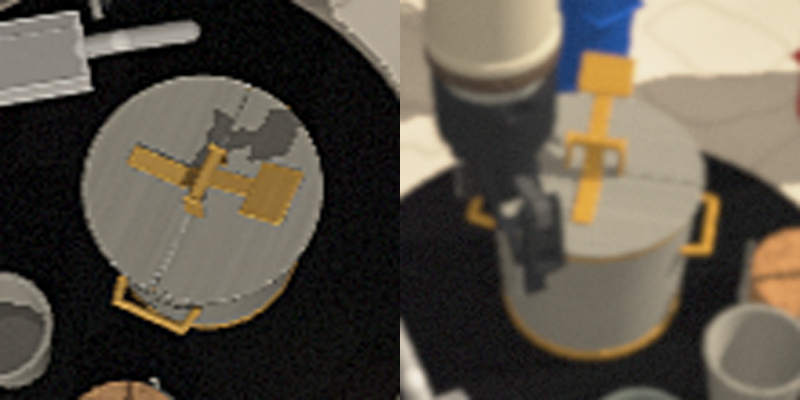

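The crop confirms it: a steel lid with a brass plate at crop (272,192), the lugs mid-lid, and the flap and bar to the front-left. Next I'll measure the plate's pose.

Run:
```python
from h import *
for tag,r in (('side1',(180,270,220,310)),('scene1',(165,275,240,335))):
    P,D,W=cloud(tag)
    hsv=cv2.cvtColor(P,cv2.COLOR_BGR2HSV)
    br=cv2.inRange(hsv,(10,110,60),(30,255,255))>0
    b=np.zeros_like(br);b[r[0]:r[1],r[2]:r[3]]=1
    lid=b&(W[...,2]>.158)&(W[...,2]<.174)
    (cx,cy),rad=cv2.minEnclosingCircle(W[lid][:,:2].astype(np.float32)); print(tag,'lid circ',cx,cy,rad, 'z',np.median(W[lid][:,2]))
    pl=b&br&(W[...,2]>.208)&(W[...,2]<.24)
    q=W[pl]; med=np.median(q,0); q=q[np.linalg.norm(q[:,:2]-med[:2],axis=1)<.045]
    rect=cv2.minAreaRect(q[:,:2].astype(np.float32)); print('plate',len(q),q.mean(0),rect)
    cc=q.mean(0); u,s,vt=np.linalg.svd(q-cc); print('normal',vt[2])
    bar=b&br&(W[...,2]>.165)
    q=W[bar]; q=q[np.linalg.norm(q[:,:2]-[.545,.13],axis=1)<.08]
    l=cv2.fitLine(q[:,:2].astype(np.float32),cv2.DIST_HUBER,0,.01,.01).ravel(); print('line',l,np.degrees(np.arctan2(l[1],l[0])))
    # ray-plane on lid edge colour: plate corners by pixel
    c=np.array([cx,cy])
    v=c-cc[:2]; print('yaw plate->centre',np.degrees(np.arctan2(v[1],v[0])),np.linalg.norm(v))
```

```text
side1 lid circ 0.5546967387199402 0.12196972966194153 0.08739379793405533 z 0.1667589869053121
plate 197 [0.51302882 0.15370003 0.21993763] ((0.5166255831718445, 0.15025822818279266), (0.04069454222917557, 0.04256904125213623), 52.973426818847656)
normal [ 0.36258962 -0.26935878  0.8921741 ]
line [ 0.7907458  -0.61214465  0.5469959   0.12868047] -37.744736
yaw plate->centre -37.28943248869598 0.05237392158093321
scene1 lid circ 0.5560474395751953 0.12056206911802292 0.0888659656047821 z 0.16631156509240896
plate 231 [0.51602105 0.15098957 0.21851145] ((0.5179221630096436, 0.1494140625), (0.043434854596853256, 0.03900914639234543), 47.98812484741211)
normal [ 0.3476306  -0.27510991  0.89636349]
line [ 0.80439657 -0.5940927   0.5430581   0.13037653] -36.44798
yaw plate->centre -37.241592380905665 0.050278667043581436
```

servo_tool:
  commands:
    - [[0,0,0,0,-25,0,-1],[0,0,0,0,-50,0,-1],[0,0,0,0,-75,0,-1],[0,0,0,0,-75,0,-1]]
  force: 20

```text
time: 0.48
ee_pos: [0.6522, 0.0004, 0.3111]
orientation: [-0.707, -0.002, -0.002, 0.707]
wrist_force: [1.1, 1.0, 1.1]
grip_width: 0.0388
```

servo_tool:
  commands:
    - [[0,-0.115,0,-18,0,20,-1],[0,-0.23,0,-36,0,40,-1],[0,-0.345,0,-54,0,60,-1],[0,-0.46,0,-72,0,80,-1],[0,-0.575,0,-90,0,100,-1],[0,-0.69,0,-108,0,120,-1],[0,-0.805,0,-126,0,140,-1],[0,-0.92,0,-138,0,154,-1]]

```text
time: 1.15
ee_pos: [0.5119, 0.1566, 0.3099]
orientation: [0.633, 0.318, -0.315, -0.632]
wrist_force: [0.9, -0.1, -0.0]
grip_width: 0.0002
```

Run:
```python
from h import *
s=robot.get_state(); print(s['time'],s['ee_pos'],s['wrist_force'],s['grip_width'],R.from_quat(s['orientation']).as_matrix().round(3))
for n in ('scene','side','wrist'): snap(n,n+'2')
P=[cv2.imread(f'pics/{n}2.png') for n in ('wrist','side')]
cv2.imwrite('pics/c2.png',np.hstack([cv2.resize(P[0],(400,300)),cv2.resize(P[1][130:310,180:420],(400,300))]))
```

```text
1.15 [0.51187729 0.15661683 0.30986454] [ 0.85275405 -0.13501522 -0.02644348] 0.00017640342656543475 [[ 0.599  0.006 -0.8  ]
 [ 0.8    0.     0.599]
 [ 0.004 -1.    -0.004]]
```

View pics/c2.png

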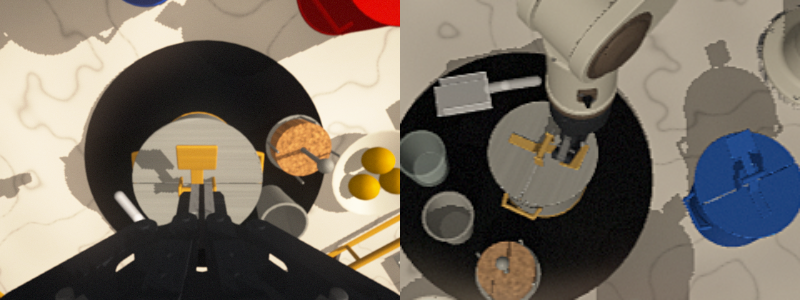

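The wrist view shows the plate at (196,157) in its half, squarely ahead of the shut fingertips at (203,195). I'll check the plate's position from this closer view.

Run:
```python
from h import *
P,D,W=cloud('wrist2')
hsv=cv2.cvtColor(P,cv2.COLOR_BGR2HSV)
br=cv2.inRange(hsv,(10,110,60),(30,255,255))>0
m=br&(W[...,2]>.207)&(W[...,2]<.24)&(np.hypot(W[...,0]-.513,W[...,1]-.153)<.05)
q=W[m]; f=np.array([.795,-.606]); n=np.array([.606,.795]); c=np.array([.555,.1213])
a=(q[:,:2]-c)@f; b=(q[:,:2]-c)@n
print(len(q),'along f',a.min(),a.max(),'lat',np.percentile(b,[1,50,99]),'z',q[:,2].min(),q[:,2].max())
for lo in np.arange(-.075,-.03,.005):
    k=(a>lo)&(a<lo+.005)
    if k.sum()>5: print(round(lo,3),k.sum(),q[k][:,2].mean().round(4),b[k].min().round(4),b[k].max().round(4))
s=robot.get_state(); t=s['ee_pos'][:2]-c; print('tcp f,lat',t@f,t@n,s['ee_pos'][2])
lid=(W[...,2]>.160)&(W[...,2]<.172)&(np.hypot(W[...,0]-.555,W[...,1]-.121)<.12)
print(cv2.minEnclosingCircle(W[lid][:,:2].astype(np.float32)))
```

```text
2127 along f -0.06972002342919956 -0.023173168394053364 lat [-0.02177605 -0.00182145  0.0182759 ] z 0.20700657351701768 0.2298366678813299
-0.07 368 0.2278 -0.0224 0.0182
-0.065 322 0.2263 -0.022 0.0186
-0.06 313 0.2239 -0.0224 0.0189
-0.055 283 0.2215 -0.022 0.0184
-0.05 280 0.2192 -0.0223 0.0187
-0.045 269 0.217 -0.0219 0.019
-0.04 132 0.2144 -0.0212 0.0182
-0.035 82 0.2105 -0.0083 0.0044
tcp f,lat -0.05423729929763888 0.0020418518806018977 0.31019083960165916
((0.5536242127418518, 0.11998352408409119), 0.08700805902481079)
```

servo_tool:
  commands:
    - [[0,0,0,-2,20,0,-1],[0,0,0,-4,40,0,-1],[0,0,0,-4,60,0,-1],[0,0,0,-4,72,0,-1],[0,0,0,-4,72,0,-1],[0,0,0,-4,72,0,-1]]

```text
time: 1.8
ee_pos: [0.5113, 0.1519, 0.2377]
orientation: [0.634, 0.316, -0.313, -0.633]
wrist_force: [0.6, 0.2, 0.1]
grip_width: -0.0001
```

servo_tool:
  commands:
    - [[0,0,0,0,5,0,-1],[-0.02,0,0,0,10,0,-1],[-0.05,0,0,0,15,0,-1],[-0.08,0,0,0,20,0,-1],[-0.11,0,0,1,25,1,-1],[-0.14,0,0,1,30,1,-1],[-0.14,0,0,1,30,1,-1],[-0.14,0,0,1,30,1,-1]]

```text
time: 2.47
ee_pos: [0.5112, 0.1542, 0.2084]
orientation: [0.677, 0.338, -0.29, -0.586]
wrist_force: [-1.2, 0.2, 2.2]
grip_width: 0.0001
```

Run:
```python
from h import *
s=robot.get_state(); print(s['time'],s['ee_pos'],s['wrist_force'])
for n in ('side','wrist','scene'): snap(n,n+'3')
P=[cv2.imread(f'pics/{n}3.png') for n in ('wrist','side','scene')]
cv2.imwrite('pics/c3.png',np.hstack([cv2.resize(P[0],(400,300)),cv2.resize(P[1][170:290,210:370],(400,300))]))
```

```text
2.4667 [0.51120269 0.15419374 0.20839013] [-1.2145631   0.203505    2.24774359]
```

View pics/c3.png

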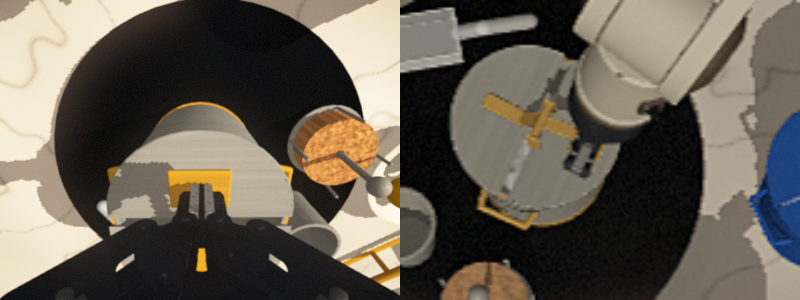

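servo_tool:
  commands:
    - [[-0.02,0,0,0,4,1,-1],[-0.04,0,0,0,8,2,-1],[-0.07,0,0,0,12,3,-1],[-0.1,0,0,0,16,4,-1],[-0.13,0,0,0,20,5,-1],[-0.13,0,0,0,20,5,-1],[-0.13,0,0,0,20,5,-1]]

```text
time: 3.2
ee_pos: [0.5104, 0.1551, 0.1882]
orientation: [0.713, 0.355, -0.267, -0.542]
wrist_force: [-1.7, 0.8, 2.2]
grip_width: -0.0001
```

servo_tool:
  commands:
    - [[0,0,0,0,1,0.3,-1],[0,0,0,0,2,0.6,-1],[0,0,0,0,3,0.9,-1],[0,0,0,0,4,1.2,-1],[0,0,0,0,4,1.2,-1]]

```text
time: 3.62
ee_pos: [0.5109, 0.1547, 0.184]
orientation: [0.714, 0.355, -0.266, -0.542]
wrist_force: [1.5, -1.1, 3.7]
grip_width: 0.0
```

servo_tool:
  commands:
    - [[0,0,0,0,1,0.3,-1],[0,0,0,0,2,0.6,-1],[0,0,0,0,2,0.6,-1]]

```text
time: 3.87
ee_pos: [0.5114, 0.1544, 0.182]
orientation: [0.714, 0.355, -0.266, -0.542]
wrist_force: [1.5, -1.0, 3.9]
grip_width: -0.0002
```

servo_tool:
  commands:
    - [[0,0,0,0,1,0.4,-1],[0,0,0,0,1,0.4,-1],[0,0,0,0,1,0.4,-1]]

```text
time: 4.12
ee_pos: [0.5115, 0.1543, 0.1811]
orientation: [0.714, 0.355, -0.266, -0.542]
wrist_force: [1.8, -1.3, 3.8]
grip_width: 0.0001
```

```bash
cat > look.py <<'E'
import sys
from h import *
t=sys.argv[1]
s=robot.get_state(); print(s['time'],s['ee_pos'],s['wrist_force'])
for n in ('side','scene','wrist'): snap(n,n+t)
P,D,W=cloud('side'+t)
f=np.array([.795,-.606]); nn=np.array([.606,.795]); c=np.array([.555,.1213])
# flap profile along f (side-lit region lateral 12-45 mm either side), side+scene
for tag in ('side'+t,'scene'+t):
    P,D,W=cloud(tag)
    a=(W[...,:2]-c)@f; b=(W[...,:2]-c)@nn
    m=(np.abs(b)>.010)&(np.abs(b)<.055)&(a>.0)&(a<.09)&(W[...,2]>.15)&(W[...,2]<.25)
    z=W[m][:,2];k=a[m]
    if m.sum()>50:
        i=(k>.012)
        pf=np.polyfit(k[i],z[i],1); r=np.abs(z-np.polyval(pf,k)); i&=r<.006; pf=np.polyfit(k[i],z[i],1)
        print(tag,m.sum(),'flap slope rad',np.arctan(pf[0]),'maxz',np.percentile(z[i],99))
    # deck circle check
    deck=(np.hypot(a,b)<.1)&(a<-.0)&(W[...,2]>.158)&(W[...,2]<.172)
    print('deck n',deck.sum(),W[deck].mean(0))
P=[cv2.imread(f'pics/{n}{t}.png') for n in ('wrist','side','scene')]
cv2.imwrite(f'pics/c{t}.png',np.hstack([cv2.resize(P[0],(266,300)),cv2.resize(P[1][170:290,210:316],(266,300)),cv2.resize(P[2][160:290,230:345],(266,300))]))
E
python3 look.py 4
```

```text
4.1167 [0.5114965  0.15428666 0.18108667] [ 1.81820361 -1.25631503  3.7993829 ]
side4 920 flap slope rad 0.7302090171670773 maxz 0.23215611355132953
deck n 950 [0.53986472 0.14708029 0.16671686]
scene4 452 flap slope rad 0.7201571541090924 maxz 0.19560848083140445
deck n 1038 [0.53086682 0.1423429  0.16603759]
```

View pics/c4.png

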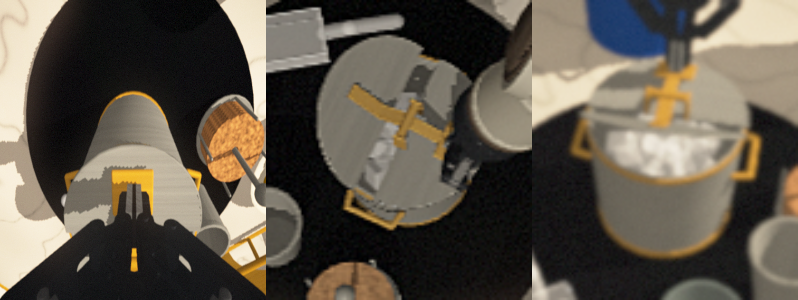

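The flap is at about 0.73 rad and the force is still the spring's, so it isn't at the stop yet. I'll creep on until the force steps up.

servo_tool:
  commands:
    - [[0,0,0,0,0.7,0.2,-1],[0,0,0,0,0.7,0.2,-1],[0,0,0,0,0.7,0.2,-1]]

```text
time: 4.52
ee_pos: [0.5114, 0.1544, 0.1803]
orientation: [0.714, 0.355, -0.266, -0.542]
wrist_force: [1.2, -0.6, 4.2]
grip_width: -0.0001
```

servo_tool:
  commands:
    - [[0,0,0,0,0.7,0.2,-1],[0,0,0,0,0.7,0.2,-1],[0,0,0,0,0.7,0.2,-1]]

```text
time: 4.77
ee_pos: [0.5115, 0.1544, 0.1801]
orientation: [0.714, 0.355, -0.266, -0.542]
wrist_force: [-0.8, -1.6, 8.2]
grip_width: -0.0003
```

```bash
python3 look.py 5; python3 -c "
from h import *
s=robot.get_state();print(s['time'],s['ee_pos'],s['wrist_force'])"
```

```text
4.7667 [0.51153173 0.15436504 0.18005172] [-0.82458573 -1.57198182  8.19483985]
side5 910 flap slope rad 0.7514176387324243 maxz 0.23460425942184612
deck n 950 [0.53979892 0.1465874  0.16674628]
scene5 438 flap slope rad 0.7374369582027201 maxz 0.19658078200825002
deck n 1021 [0.53045787 0.1426757  0.16619897]
4.9167 [0.51153027 0.15438597 0.1800535 ] [-0.75174429 -1.96801824  8.45073322]
```

View pics/c5.png

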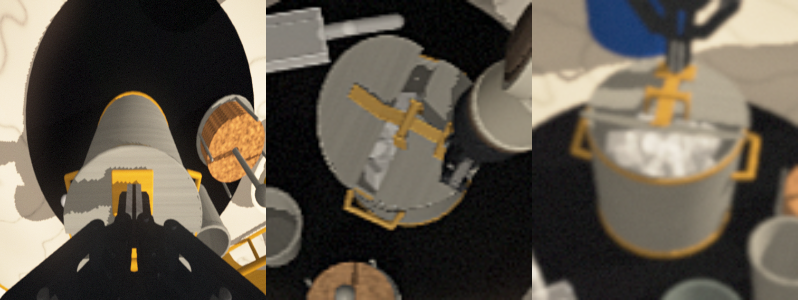

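```bash
python3 -c "
from h import *
robot.close_job(); s=robot.get_state();print(s['time'],s['ee_pos'],s['wrist_force'])"
```

```text
the job is handed in; nothing more can be done
the job is handed in; nothing more can be done
```

I pressed the steel bucket's brass thumb plate down to its stop with the shut fingertips and handed the job in still holding it down, at about 5 s of the 38 s allowed.

- **Flap:** the last side view gave 0.751 rad, with the front edge at 0.2346 m (220 mm above the bucket's underside), which matches fully open. The scene view read slightly lower, 0.737 rad.
- **Force:** vertical force stepped from about 4 N to 8 N at the stop and then held at 8.2–8.5 N. That is above the 3–4 N needed to hold the flap open; I did not ease it off.
- **Bucket and other objects:** the lid's deck stayed within 1 mm between the last two looks. Nothing in the pictures shows the flap touched or the items on the tray moved, but I did not measure those items separately.

The state could not be read after hand-in, so the final second is unchecked.

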